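# Swap the battery packs in the dovetail charger

### The arm

A 6-joint arm with a two-finger parallel gripper is mounted at the origin on a cart in front of the work surface, level with it; the furniture and walls round the work are solid. World frame = base frame: x ahead of the robot, y to its left, z up, the work surface at z = 0. Lengths are in m, angles in degrees, forces in N, time in s.
With the tool pointing down it reaches from about 0.375 to 0.925 m from the base axis. Payload 5.7 kg.
Tool frame: the origin (TCP) lies on the centre line of the jaws, within the pads' length; the fingertips stand 14 mm ahead of it and the grasp point (between the pads) lies 5 mm behind it; z points along the fingers, x is the direction in which the jaws open and shut, and the axes are right-handed (so a half turn about z gives the same grasp; the last joint's range is limited). The gripper opens to 85 mm and grips with 20 to 120 N. Pads are 22 mm wide; open, the fingers measure 114 mm over their backs; the gripper's body (76 mm by 85 mm) begins 54 mm behind the grasp point. The pads swing forward as they close: fully open they stand 13 mm farther back than shut.
Start: joints at [-75.063, 20.558, 86.54, -0, 72.909, -6.595], TCP at [0.22, -0.558, 0.245] pointing down, gripper open.
Joint ranges: [-170.27, 170.27], [-57.76, 135], [12.27, 136.19], [-55.21, 235.2], [11.17, 155.16], [-170.74, 170.74]. Speed limits (degrees/s): [136.94, 136.94, 180, 180, 180, 180].

### API

Orientations are given as [roll, pitch, yaw] about the fixed x, y, z axes, in that order (R = Rz(yaw) Ry(pitch) Rx(roll)).
In Python, from station import readout, optics, ctrl, models gives the robot as it stands. The module is installed in compiled form; this text tells all that it offers.
- The arm moves only by the shell command python3 -m crank 'ROWS' [FORCE]. ROWS is a JSON object of lists of equal length, an entry for each row: "dp": the shift along the tool's x, y, z in cm, a list of three; "rot": the turn, a rotation vector about the tool's x, y, z in rad, a list of three; "fingers": the opening, from 0 (shut) to 1 (fully open). A call has exactly 8 rows; each row is the pose to reach, as a shift and turn from the pose commanded when the call began, along the tool's axes at that moment; what a row does not reach only later rows make up. A row lasts 1/12 s, in which the tool goes at most 41.7 mm and 7.16 degrees, less where a joint would pass 70% of its speed; a pose out of reach is approached as far as the arm can. A call with a gripper value outside its range is refused whole. The fingers move at their own pace and stop on an object; FORCE is the grip in N (left out, the last holds). Time passes only in rows, so rows that repeat a pose let the fingers close, or fill a call up. It gives the time, the measured TCP pose, the force and the opening at its end, in the units of the state.
- readout.read_state(): the state, without advancing time (a new reading comes with each control period).
- optics.capture(name): name is "side" or "top" or "wrist"; returns (picture, depth): 384x512x3 uint8, blue, green, red; 384x512 float32, m along the optical axis (not along the pixel's ray), 0 where there is no reading.
- optics.calibration(name): a dict with "mtx" (3x3 intrinsics, pixels), "cam_to_world" (4x4, takes a point from camera to world coordinates); the wrist camera has in their place "hand_eye" (4x4, takes a point from camera to tool coordinates, whose origin is the TCP and whose axes are the tool frame's). Camera axes: x right, y up, looking along -z (the intrinsics and any distortion apply to the point x, -y, -z); pixel columns grow to the right and rows downward; lengths in m; the calibration is good to about 2 mm. A picture is of the moment at which its call begins: read the wrist's pose just before it. calibration takes no time and is no camera call.
- ctrl.hand_in(): hands the job in, once; it reports no verdict.
Trained networks look in the newest picture that a camera, given by its name, has taken for a name from the list of things; names that differ only in an ending like _2 or _b are one class to them, and where a whole thing is asked for, a point or a joint stands for the part that bears it (a point fixed in the world has none). Each returns a list of dicts, best first, with "confidence" (0 to 1); they miss things now and then, are a little off and sometimes report something else, mostly with a low value. They report only what shows in the picture. A call takes as long as a camera call.
- models.look_for(query, camera): "point" ([x, y, z] in m, in world coordinates, good to about 4 mm: the middle of the surface that is visible of it).
- models.outline_of(query, camera): "region" (384x512 bool, what is visible of it).
The state is a dict: "clock": time; "joint_pos": joint angles; "qd": joint speeds; "joint_efforts": joint torques, N m; "tcp_pos": TCP position; "tool_rot": TCP orientation; "ft_force": force on the tool from outside, world axes, zero at the start; "moment": the same for the moment, N m; "gripper_width": finger opening in m.
Only numpy, scipy, OpenCV 4.12 (cv2) and the standard library are available. Lean on these libraries where they do the work, as an engineer would, in place of code of your own. Each camera call takes 0.05 s, during which the arm holds its last target.

### The job

Swap the battery packs in the charger. Press the charger's catch down so that the charged pack springs free, slide it out and stand it upright on the plywood board; then take the flat pack from the bare bench and slide it nose first into the charger's dovetail until the catch clicks and holds it. It is a plastic latch and a close fit: feel your way, 20 N of push or pull is enough, do not ram the pack against the end stop behind the click, and leave the other things on the bench where they lie.

Things in the scene. Friction and masses are not known exactly. Their poses are not given: they have to be found in the camera images.
- charger: fixed grey charger 175 x 104 mm, screwed down; origin: centre of its underside, x = direction of sliding a pack in (away from the robot), z up. Flat floor 22 above the bench, x -80 to 51. Head x 51 to 93, 88 wide, 70 high, stop buffers at x 47; between them a sprung contact block pushes a pack outwards: 6.5 N where first met, 10 mm before the latched place, 9 N there.
- dock_mouth (a point): on the charger floor, centre of the rails' mouth, 16 mm before dock_seat. Two aluminium dovetail rails, 12 high (tops 34 above the bench), 93 wide outside: flared over the first 16 mm (3.5 mm wider each side at the mouth), then straight for 50 mm with 1 mm play each side of a pack's foot.
- dock_seat (a point): on the charger floor, 22 above the bench, where a latched pack's origin rests; axes as the charger's. A pack is clear of the rails when its origin is 62 mm or more before this point. The catch clicks as the pack's origin goes past this point (by 1 mm at most); the buffers stop it 2 mm past.
- push_bar_top (a point): top centre of the catch's push bar: ribbed black bar 26 (x) x 40 (y) mm on the charger's head, 80 above the bench when up.
- stop_buffers: two rubber buttons, 10 mm across, on the face of the charger's head, 38 mm apart and 62 above the bench, faces 47 mm ahead of dock_seat: the end stop, light ones, not to be rammed or leant on (8 N at most); pushing a pack to the click does not need them. Origin as the charger's.
- catch (a joint): catch travel in m: 0 up, 0.0075 fully pressed. Push bar and steel tooth in the floor are one sprung piece: 1 N up, 2.5 N down, plus up to 8 N to draw the tooth from a latched pack. Past 0.0047 the pack is free and springs 10 to 20 mm out, out of the catch's hold. A pack sliding in presses the tooth down from 20 mm before its latched place; at the click it springs back to 0.
- charged_pack: dark grey battery pack 90 (x) x 50 (y) x 62 mm, about 0.45 kg; origin: centre of its underside, x to its nose, z up. Dovetail foot 12 high, 60 wide below, 46 above, tapered nose; flat sides 50 apart from 15 to 62 up (hold there). The catch holds a bar in the sole, 34 to 45 ahead of the origin. Latched in the charger at the start.
- flat_pack: dark grey battery pack 90 (x) x 50 (y) x 62 mm, about 0.45 kg; origin: centre of its underside, x to its nose, z up. Dovetail foot 12 high, 60 wide below, 46 above, tapered nose; flat sides 50 apart from 15 to 62 up (hold there). The catch holds a bar in the sole, 34 to 45 ahead of the origin. Starts on the bare bench beside the charger, nose ahead within 0.5 rad.
- ply_board: bare plywood board lying on the bench on the other side of the charger from the flat pack, 130 (x) x 150 (y) x 6 mm, fixed; origin: centre of its underside.
- nut_large: bystander: hexagon nut, 34 mm, loose on the bench; origin: centre of its underside; leave it
- ball_bearing: bystander: ball bearing, 52 mm, loose on the bench; origin: centre of its underside; leave it
- bolt: bystander: M12 bolt standing on its head, 58 mm high, loose on the bench; origin: centre of its underside; leave it
- screwdriver: bystander: blue screwdriver, 238 mm, loose on the bench; origin: centre of its underside; leave it
- spanner: bystander: spanner, 185 mm, loose on the bench; origin: centre of its underside; leave it
- marker_pen: bystander: marker pen, 130 mm, loose on the bench; origin: centre of its underside; leave it

How it is judged (in metres and radians):
On the way, in this order (a step that is already met when the one before it is completed fails the run):
1. the charged pack is out of the charger (x of charged_pack in the frame of dock_seat below -0.06 m), for 0.1 s.
2. the flat pack is latched in the charger (x of flat_pack in the frame of dock_seat above -0.002 m and distance between flat_pack and dock_seat below 0.005 m and value of joint catch below 0.0015 m), for 0.2 s.
At the end, for the whole second after the job is handed in: Flat pack latched in the charger (within 2 mm of its latched place inwards-outwards, catch up within 1.5 mm), charged pack upright on the plywood board with its centre over the board, both released and still (all of step 2 and angle between the x axis of flat_pack and the x axis of charger, either way round below 0.06 rad and angle between each of flat_pack, charged_pack's own z axis and vertical below 0.08 rad and x of charged_pack in the frame of ply_board between -0.065 and 0.065 m and y of charged_pack in the frame of ply_board between -0.075 and 0.075 m and z of charged_pack in the frame of ply_board below 0.01 m and linear speed of each of charged_pack, flat_pack below 0.02 m/s); the robot touches nothing.
It fails at once if the charged pack is forced against the charger (over 80 N, all contacts added) (contact force between charged_pack and charger above 80 N).
It fails at once if the flat pack is forced against the charger (over 80 N, all contacts added) (contact force between flat_pack and charger above 80 N).
It fails at once if the robot presses on the charger with more than 30 N (contact force between the arm and charger above 30 N).
It fails at once if the flat pack is rammed against the stop buffers (over 8 N) (contact force between flat_pack and stop_buffers above 8 N).
It fails at once if a bystander on the bench is pushed more than 20 mm (distance of any of nut_large, ball_bearing, bolt, screwdriver, spanner, marker_pen from where it was at the start of the episode above 0.02 m).
It also fails if it takes over 66 s, if anything falls off the work surface, if the arm or the gripper's body presses on something with over 40 N, if the wrist force passes 120 N, or if a joint passes its speed limit or range.

## Working session

There is one attempt and no reset: what is moved stays moved. The work goes in short steps, Python scripts to look and compute and a shell command to move; the robot and the scene stay as the last step left them, time stands still between calls to the robot, and variables do not carry over. Pictures are saved under pics/ and viewed, and the job is handed in when it is done.

```bash
mkdir -p pics; ls; python3 - <<'E'
from station import readout, optics, ctrl, models
import cv2
s=readout.read_state(); print(s)
for n in ["side","top","wrist"]:
    p,d=optics.capture(n); cv2.imwrite(f"pics/a_{n}.png",p)
    c=optics.calibration(n); print(n,{k:v.round(4).tolist() if hasattr(v,'round') else v for k,v in c.items()})
E
```

```text
pics
{'clock': 0.0, 'joint_pos': array([-7.50630024e+01,  2.05994362e+01,  8.66011038e+01,  2.07895009e-04,
        7.29097995e+01, -6.59469802e+00]), 'qd': array([-0.04451792, -0.07110654, -0.03768834,  0.01000924,  0.05346878,
        0.09321455]), 'joint_efforts': array([ 1.39196236e-03, -5.27617800e+01, -2.78621918e+01, -6.99424527e-05,
        1.33056016e-02, -6.59517650e-05]), 'tcp_pos': array([ 0.2200265 , -0.55746559,  0.24442393]), 'tool_rot': array([-1.79987131e+02,  1.09586550e-01, -6.84683533e+01]), 'ft_force': array([ 0.08476833, -0.32349211, -0.02587885]), 'moment': array([-0.03827378,  0.06155471,  0.0411255 ]), 'gripper_width': 0.08551986442614652}
side {'mtx': [[406.1205, 0.0, 248.2308], [0.0, 406.1205, 193.3416], [0.0, 0.0, 1.0]], 'cam_to_world': [[-0.9902, 0.0537, -0.129, 0.4129], [-0.1394, -0.4425, 0.8859, 0.8753], [-0.0095, 0.8952, 0.4457, 0.5252], [0.0, 0.0, 0.0, 1.0]]}
top {'mtx': [[405.6587, 0.0, 255.3007], [0.0, 405.6587, 191.8224], [0.0, 0.0, 1.0]], 'cam_to_world': [[0.0128, 0.9952, -0.0973, 0.4218], [-0.9992, 0.0164, 0.0358, 0.0148], [0.0372, 0.0967, 0.9946, 0.9597], [0.0, 0.0, 0.0, 1.0]]}
wrist {'mtx': [[264.2913, 0.0, 252.8471], [0.0, 264.2913, 189.5558], [0.0, 0.0, 1.0]], 'hand_eye': [[1.0, -0.0005, -0.0006, 0.0006], [-0.0006, -0.9479, -0.3186, -0.0814], [-0.0004, 0.3186, -0.9479, -0.1285], [0.0, 0.0, 0.0, 1.0]]}
```

View pics/a_top.png

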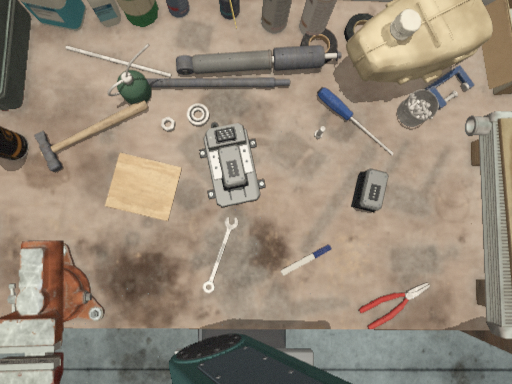

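View pics/a_side.png

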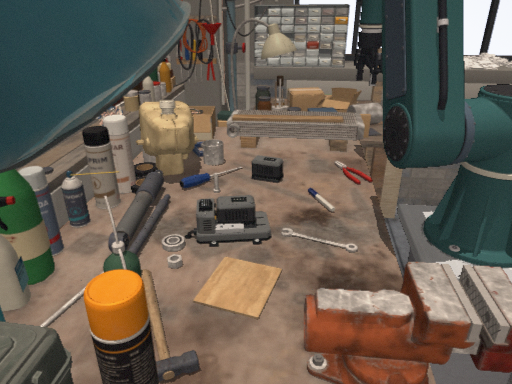

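```bash
python3 - <<'E'
from station import readout, optics, ctrl, models
for c in ["top","side"]:
  for q in ["charger","push_bar_top","charged_pack","flat_pack","ply_board","stop_buffers","dock_mouth"]:
    try:
      r=models.look_for(q,c); print(c,q,[(x['point'].round(4).tolist() if hasattr(x['point'],'round') else x['point'],round(x['confidence'],2)) for x in r][:3])
    except Exception as e: print(q,e)
print(readout.read_state()['clock'])
E
```

```text
top charger [([0.5871, 0.0407, 0.0219], 0.72), ([0.6757, 0.19, 0.0162], 0.63)]
top push_bar_top [([0.6373, 0.0502, 0.0787], 0.79)]
top charged_pack [([0.5644, 0.0315, 0.0834], 0.94)]
top flat_pack [([0.5257, -0.2807, 0.0611], 0.72), ([0.662, -0.1679, 0.0238], 0.24), ([0.5855, 0.0414, 0.0237], 0.19)]
top ply_board []
top stop_buffers [([0.6372, 0.0491, 0.0782], 0.39)]
top dock_mouth [([0.5852, 0.0405, 0.0228], 0.92), ([0.6368, 0.0517, 0.0789], 0.45)]
side charger [([0.5936, 0.0767, 0.0187], 0.62)]
side push_bar_top [([0.5962, 0.0782, 0.0208], 0.53)]
side charged_pack [([0.5635, 0.0563, 0.0627], 0.68)]
side flat_pack [([0.5197, -0.2665, 0.0376], 0.62)]
side ply_board [([0.525, 0.2542, 0.0029], 0.61)]
side stop_buffers []
side dock_mouth [([0.5613, 0.0576, 0.063], 0.56), ([0.598, 0.081, 0.0223], 0.55)]
0.85
```

```bash
cat > h.py <<'E'
import numpy as np, cv2
from scipy.spatial.transform import Rotation as R
from station import readout, optics, ctrl, models
def tool_T(s):
    T=np.eye(4); T[:3,:3]=R.from_euler('xyz',s['tool_rot'],degrees=True).as_matrix(); T[:3,3]=s['tcp_pos']; return T
def cloud(name):
    s=readout.read_state(); p,d=optics.capture(name); c=optics.calibration(name)
    T=c['cam_to_world'] if 'cam_to_world' in c else tool_T(s)@c['hand_eye']
    K=c['mtx']; v,u=np.mgrid[0:384,0:512]
    X=np.stack([(u-K[0,2])/K[0,0]*d,-(v-K[1,2])/K[1,1]*d,-d,np.ones_like(d)],-1)
    W=(X@np.asarray(T).T)[...,:3]; W[d==0]=np.nan
    return p,d,W
def rect(pts):
    (c,sz,a)=cv2.minAreaRect(pts.astype(np.float32)*1000); return np.round(c,1),np.round(sz,1),round(a,1)
def show(n,p,k=1.5): cv2.imwrite(f"pics/{n}.png",cv2.resize(p,None,fx=k,fy=k))
E
python3 - <<'E'
from h import *
p,d,W=cloud("top")
def sel(x0,x1,y0,y1,z0,z1):
    m=(W[...,0]>x0)&(W[...,0]<x1)&(W[...,1]>y0)&(W[...,1]<y1)&(W[...,2]>z0)&(W[...,2]<z1)
    return W[m]
for nm,a in dict(pack=(.45,.615,-.03,.1,.078,.095),bar=(.605,.7,0,.1,.076,.09),chall=(.45,.72,-.03,.12,.012,.095),flat=(.45,.6,-.35,-.2,.054,.075),flatall=(.45,.6,-.35,-.2,.02,.075)).items():
    q=sel(*a); print(nm,len(q),np.nanmean(q,0).round(4),rect(q[:,:2]))
# board by colour
for nm in ["nut_large","ball_bearing","bolt","screwdriver","spanner","marker_pen"]:
    print(nm,[(np.round(x['point'],3).tolist(),round(x['confidence'],2)) for x in models.look_for(nm,"top")][:2])
hsv=cv2.cvtColor(p,cv2.COLOR_BGR2HSV)
print(hsv[187,143],hsv[230,150])
for u,v in [(121,153),(181,164),(167,219),(106,203)]: print(W[v,u].round(3))
for z in range(0,100,6): print(z,len(sel(.45,.72,-.03,.12,z/1000,z/1000+.006)),end=' ')
big=cv2.resize(p[90:250,80:420],None,fx=2.3,fy=2.3,interpolation=cv2.INTER_CUBIC); cv2.imwrite("pics/b.png",big)
E
```

```text
pack 864 [0.5656 0.0357 0.0834] (array([566.5,  35.5]), array([89.2, 49.6]), 12.7)
bar 246 [0.6309 0.0491 0.0799] (array([625.3,  46.7]), array([48.5, 44.5]), 12.4)
chall 3558 [0.5768 0.0402 0.0503] (array([608.3,  49.1]), array([247. , 111.4]), 12.9)
flat 835 [ 0.5212 -0.2852  0.0609] (array([ 522.3, -287. ]), array([50.1, 90.1]), 76.5)
flatall 1023 [ 0.5202 -0.2816  0.0568] (array([ 521.9, -286.8]), array([52.1, 91.2]), 76.9)
nut_large [([0.585, 0.036, 0.026], 0.29)]
ball_bearing [([0.675, 0.19, 0.017], 0.56)]
bolt [([0.658, -0.17, 0.023], 0.46)]
screwdriver []
spanner [([0.37, 0.059, 0.007], 0.75)]
marker_pen [([0.36, -0.141, 0.015], 0.79)]
[ 18  80 225] [ 16  52 178]
[0.601 0.298 0.008]
[ 0.579  0.158 -0.   ]
[0.448 0.185 0.007]
[0.483 0.328 0.006]
0 1670 6 121 12 184 18 966 24 140 30 469 36 60 42 16 48 21 54 26 60 62 66 446 72 135 78 668 84 365 90 0 96 0
```

View pics/b.png

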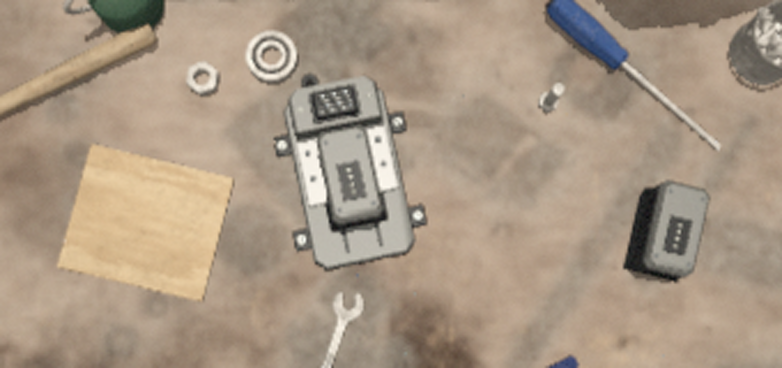

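```bash
cat >> h.py <<'E'
def plan(xyz,yaw):
    s=readout.read_state(); T=tool_T(s); G=R.from_euler('xyz',[180,0,yaw],degrees=True).as_matrix()
    dp=T[:3,:3].T@(np.array(xyz)-T[:3,3])*100
    rv=R.from_matrix(T[:3,:3].T@G).as_rotvec()
    print('clock',round(s['clock'],2),'tcp',s['tcp_pos'].round(4),'rpy',s['tool_rot'].round(2),'F',s['ft_force'].round(1),'w',round(s['gripper_width'],4))
    print('dp cm',dp.round(2),'rot',rv.round(3))
E
python3 - <<'E'
from h import *
plan([.6,.043,.2],-77.3)
p,d,W=cloud("top")
hsv=cv2.cvtColor(p,cv2.COLOR_BGR2HSV)
roi=np.zeros(p.shape[:2],bool); roi[140:230,95:190]=1
m=(roi&(W[...,2]>.003)&(W[...,2]<.012)&(hsv[...,1]>60)&(hsv[...,2]>190)).astype(np.uint8)
m=cv2.morphologyEx(m,cv2.MORPH_OPEN,np.ones((3,3)))
q=W[m>0]; print(len(q),rect(q[:,:2]),q[:,2].mean(), hsv[190,145])
E
```

```text
clock 1.2 tcp [ 0.2202 -0.5581  0.2453] rpy [-180.      0.    -68.47] F [ 0.1 -0.  -0.7] w 0.0851
dp cm [-41.98 -57.39   4.53] rot [-0.     0.     0.154]
3351 (array([524.9, 243.6]), array([150.3, 130. ]), 77.4) 0.006144721509841094 [ 17  83 219]
```

```bash
python3 -m crank '{"dp":[[-2,-3,0],[-4,-6,0],[-6.5,-9,0],[-9,-12.3,0],[-11.3,-15.5,0],[-13.6,-18.7,0],[-16,-21.9,0],[-18,-25,0]],"rot":[[0,0,0.02],[0,0,0.04],[0,0,0.06],[0,0,0.08],[0,0,0.1],[0,0,0.12],[0,0,0.14],[0,0,0.154]],"fingers":[1,1,1,1,1,1,1,1]}' 40
python3 - <<'E'
from h import *
plan([.6,.043,.2],-77.3)
E
```

```text
clock: 1.92
tcp_pos: [0.3871, -0.2967, 0.2455]
tool_rot: [-180.0, 0.0, -77.4]
ft_force: [-0.4, -0.1, 0.4]
gripper_width: 0.0855
clock 1.92 tcp [ 0.3871 -0.2967  0.2455] rpy [-1.7999e+02  2.0000e-02 -7.7360e+01] F [-0.4 -0.1  0.4] w 0.0855
dp cm [-28.48 -28.21   4.56] rot [-0.     0.    -0.001]
```

```bash
python3 -m crank '{"dp":[[-2.8,-2.8,0.4],[-5.6,-5.6,0.8],[-8.4,-8.4,1.2],[-11.2,-11.2,1.7],[-14,-14,2.2],[-16.8,-16.8,2.7],[-19.5,-19.5,3.2],[-22.3,-22.2,3.6]],"rot":[[0,0,0],[0,0,0],[0,0,0],[0,0,0],[0,0,0],[0,0,0],[0,0,0],[0,0,0]],"fingers":[1,1,1,1,1,1,1,1]}'
python3 -m crank '{"dp":[[-2.2,-2.2,0.3],[-4.2,-4.2,0.6],[-6.2,-6,1],[-6.2,-6,1],[-6.2,-6,1],[-6.2,-6,1],[-6.2,-6,1],[-6.2,-6,1]],"rot":[[0,0,0],[0,0,0],[0,0,0],[0,0,0],[0,0,0],[0,0,0],[0,0,0],[0,0,0]],"fingers":[1,1,1,1,1,1,1,1]}'
python3 - <<'E'
from h import *
p,d,W=cloud("wrist"); show("c_wrist",p)
np.save("w1.npy",W)
def sel(z0,z1,x0=.45,x1=.72,y0=-.05,y1=.14):
    m=(W[...,0]>x0)&(W[...,0]<x1)&(W[...,1]>y0)&(W[...,1]<y1)&(W[...,2]>z0)&(W[...,2]<z1)
    return W[m]
zz=W[...,2]; 
for z in range(0,110,4): print(z,len(sel(z/1000,z/1000+.004)),end=' ')
for q in ["push_bar_top","charged_pack","charger"]:
    print(q,[(np.round(x['point'],4).tolist(),round(x['confidence'],2)) for x in models.look_for(q,"wrist")][:2])
plan([.637,.050,.13],-77.3)
E
```

```text
clock: 2.58
tcp_pos: [0.555, -0.0307, 0.2091]
tool_rot: [-180.0, -0.0, -77.3]
ft_force: [-1.1, -0.7, 0.0]
gripper_width: 0.0856
clock: 3.25
tcp_pos: [0.5987, 0.0401, 0.1996]
tool_rot: [180.0, -0.0, -77.4]
ft_force: [-0.5, -0.2, -0.6]
gripper_width: 0.0854
0 6600 4 701 8 114 12 1386 16 365 20 1608 24 41 28 39 32 1382 36 42 40 33 44 13 48 27 52 111 56 42 60 72 64 304 68 2427 72 70 76 1134 80 2493 84 1280 88 0 92 0 96 0 100 0 104 0 108 0 push_bar_top [([0.6403, 0.054, 0.082], 0.82)]
charged_pack [([0.5767, 0.035, 0.0861], 0.8)]
charger [([0.627, 0.0528, 0.0392], 0.97), ([0.5286, -0.2661, 0.0492], 0.46)]
clock 3.45 tcp [0.5989 0.0405 0.1996] rpy [-179.99    0.    -77.35] F [ 0.5 -0.5  0.1] w 0.0852
dp cm [-0.1  -3.92  6.96] rot [-0.     0.    -0.001]
```

View pics/c_wrist.png

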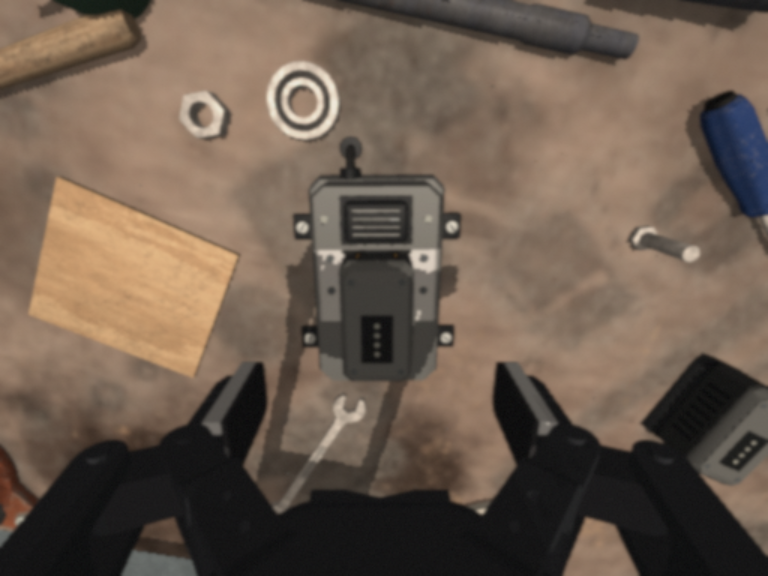

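```bash
python3 - <<'E'
from h import *
W=np.load("w1.npy")
def sel(x0,x1,y0,y1,z0,z1):
    m=(W[...,0]>x0)&(W[...,0]<x1)&(W[...,1]>y0)&(W[...,1]<y1)&(W[...,2]>z0)&(W[...,2]<z1); return W[m]
q=sel(.5,.7,-.03,.1,.077,.09)
a=np.radians(12.7); U=np.array([[np.cos(a),np.sin(a)],[-np.sin(a),np.cos(a)]])
o=np.array([.5665,.0355])
def L(q): return (q[:,:2]-o)@U.T
def rep(n,q):
    l=L(q); print(n,len(q),rect(q[:,:2]),'z',np.median(q[:,2]).round(4),'local x',np.percentile(l[:,0],[.5,99.5]).round(4),'y',np.percentile(l[:,1],[.5,99.5]).round(4))
    return l
l=L(q); rep('pack',q[l[:,0]<.05]); rep('bar',q[(l[:,0]>.055)&(l[:,0]<.1)])
q=sel(.5,.72,-.03,.12,.066,.072); rep('head',q)
q=sel(.5,.72,-.04,.12,.030,.037); rep('rails',q)
q=sel(.4,.72,-.04,.12,.018,.026); rep('floor',q)
q=sel(.4,.7,.15,.34,.004,.008); rep('board',q)
E
```

```text
pack 3713 (array([568.2,  34.8]), array([88.9, 49.8]), 13.0) z 0.0837 local x [-0.0393  0.0449] y [-0.0255  0.0234]
bar 1112 (array([636.6,  50.6]), array([25.9, 39.7]), 12.7) z 0.0797 local x [0.0588 0.0845] y [-0.0198  0.0187]
head 2562 (array([632. ,  49.4]), array([53.6, 86.4]), 13.6) z 0.0698 local x [0.045  0.0931] y [-0.0429  0.0416]
rails 1426 (array([604.6,  42.9]), array([109. ,  93.4]), 12.4) z 0.0337 local x [-0.015   0.0436] y [-0.0472  0.0453]
floor 1841 (array([578.8,  37.3]), array([181.5, 103.6]), 12.9) z 0.0215 local x [-0.0779  0.102 ] y [-0.0526  0.0505]
board 11211 (array([578.1, 230.7]), array([150.8, 239.5]), 77.5) z 0.0057 local x [-0.0762  0.132 ] y [0.1199 0.2969]
```

```bash
python3 -m crank '{"dp":[[0,-1.5,0],[-0.1,-3,1.5],[-0.1,-3.9,4],[-0.1,-3.9,6.5],[-0.1,-3.9,8.5],[-0.1,-3.9,8.5],[-0.1,-3.9,8.5],[-0.1,-3.9,8.5]],"rot":[[0,0,0],[0,0,0],[0,0,0],[0,0,-0.003],[0,0,-0.003],[0,0,-0.003],[0,0,-0.003],[0,0,-0.003]],"fingers":[0,0,0,0,0,0,0,0]}'
python3 - <<'E'
from h import *
plan([.6366,.0506,.0945],-77.2)
E
```

```text
clock: 4.12
tcp_pos: [0.6376, 0.0505, 0.1154]
tool_rot: [-179.9, -0.0, -77.1]
ft_force: [-0.4, 0.1, 0.3]
gripper_width: -0.0001
clock 4.12 tcp [0.6376 0.0505 0.1154] rpy [-1.7992e+02 -1.0000e-02 -7.7140e+01] F [-0.4  0.1  0.3] w -0.0001
dp cm [-0.03  0.1   2.09] rot [-0.001 -0.     0.001]
```

```bash
python3 -m crank '{"dp":[[0,0.1,1],[0,0.1,1.8],[0,0.1,2.1],[0,0.1,2.2],[0,0.1,2.3],[0,0.1,2.4],[0,0.1,2.5],[0,0.1,2.5]],"rot":[[0,0,0],[0,0,0],[0,0,0],[0,0,0],[0,0,0],[0,0,0],[0,0,0],[0,0,0]],"fingers":[0,0,0,0,0,0,0,0]}'
```

```text
clock: 4.78
tcp_pos: [0.6359, 0.0505, 0.0892]
tool_rot: [180.0, 0.0, -77.1]
ft_force: [-0.3, 0.0, 0.0]
gripper_width: 0.0
```

```bash
python3 -m crank '{"dp":[[0,0,0.05],[0,0,0.1],[0,0,0.15],[0,0,0.2],[0,0,0.25],[0,0,0.3],[0,0,0.33],[0,0,0.33]],"rot":[[0,0,0],[0,0,0],[0,0,0],[0,0,0],[0,0,0],[0,0,0],[0,0,0],[0,0,0]],"fingers":[0,0,0,0,0,0,0,0]}'
```

```text
clock: 5.45
tcp_pos: [0.636, 0.0504, 0.0865]
tool_rot: [-180.0, -0.0, -77.1]
ft_force: [-1.3, -0.5, 5.2]
gripper_width: 0.0002
```

```bash
cat > look.py <<'E'
from h import *
import sys
p,d,W=cloud("top")
m=(W[...,0]>.42)&(W[...,0]<.64)&(W[...,1]>-.05)&(W[...,1]<.12)&(W[...,2]>.0815)&(W[...,2]<.088)
q=W[m]; 
a=np.radians(12.9); U=np.array([[np.cos(a),np.sin(a)],[-np.sin(a),np.cos(a)]])
l=(q[:,:2]-[.5667,.0352])@U.T
l=l[l[:,0]<.047]
print('front',np.percentile(l[:,0],[1,99]).round(4),'y',np.percentile(l[:,1],[1,99]).round(4),readout.read_state()['ft_force'].round(1))
show(sys.argv[1],p[90:250,130:330],3)
E
python3 look.py d1
```

```text
Traceback (most recent call last):
  File "look.py", line 9, in <module>
    print('front',np.percentile(l[:,0],[1,99]).round(4),'y',np.percentile(l[:,1],[1,99]).round(4),readout.read_state()['ft_force'].round(1))
                  ~~~~~~~~~~~~~^^^^^^^^^^^^^^^
IndexError: index -1 is out of bounds for axis 0 with size 0
```

```bash
python3 -m crank '{"dp":[[0,0,0.04],[0,0,0.08],[0,0,0.12],[0,0,0.16],[0,0,0.2],[0,0,0.2],[0,0,0.2],[0,0,0.2]],"rot":[[0,0,0],[0,0,0],[0,0,0],[0,0,0],[0,0,0],[0,0,0],[0,0,0],[0,0,0]],"fingers":[0,0,0,0,0,0,0,0]}'; python3 - <<'E'
from h import *
p,d=optics.capture("side"); show("d2",p[170:270,150:310],4.5)
E
```

```text
clock: 6.17
tcp_pos: [0.6362, 0.0505, 0.0861]
tool_rot: [-179.9, -0.0, -77.1]
ft_force: [-5.3, 0.1, 16.6]
gripper_width: 0.0
```

View pics/d2.png

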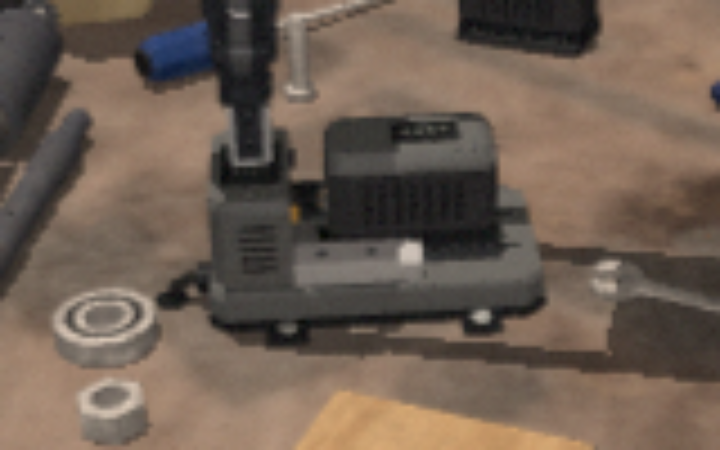

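```bash
python3 -m crank '{"dp":[[0,0,-1],[0,0,-4],[0,0,-7],[0,1.5,-9],[0,3.5,-9],[0,4,-9],[0,4,-9],[0,4,-9]],"rot":[[0,0,0],[0,0,0],[0,0,0],[0,0,0],[0,0,0],[0,0,0],[0,0,0],[0,0,0]],"fingers":[0,0,1,1,1,1,1,1]}'; cat > wl.py <<'E'
from h import *
import sys
p,d,W=cloud("wrist")
m=(W[...,0]>.42)&(W[...,0]<.65)&(W[...,1]>-.05)&(W[...,1]<.12)&(W[...,2]>.0815)&(W[...,2]<.089)
q=W[m]
a=np.radians(12.9); U=np.array([[np.cos(a),np.sin(a)],[-np.sin(a),np.cos(a)]])
l=(q[:,:2]-[.5667,.0352])@U.T; k=l[:,0]<.053; l=l[k]
print('pack local x',np.percentile(l[:,0],[.5,99.5]).round(4),'y',np.percentile(l[:,1],[.5,99.5]).round(4),rect(q[k][:,:2]))
show(sys.argv[1],p)
E
python3 wl.py e1
```

```text
clock: 6.88
tcp_pos: [0.5969, 0.0417, 0.1734]
tool_rot: [180.0, 0.0, -77.1]
ft_force: [0.2, 0.2, -0.4]
gripper_width: 0.0722
pack local x [-0.0525  0.0296] y [-0.0227  0.0213] (array([555.7,  32. ]), array([84., 45.]), 12.8)
```

View pics/e1.png

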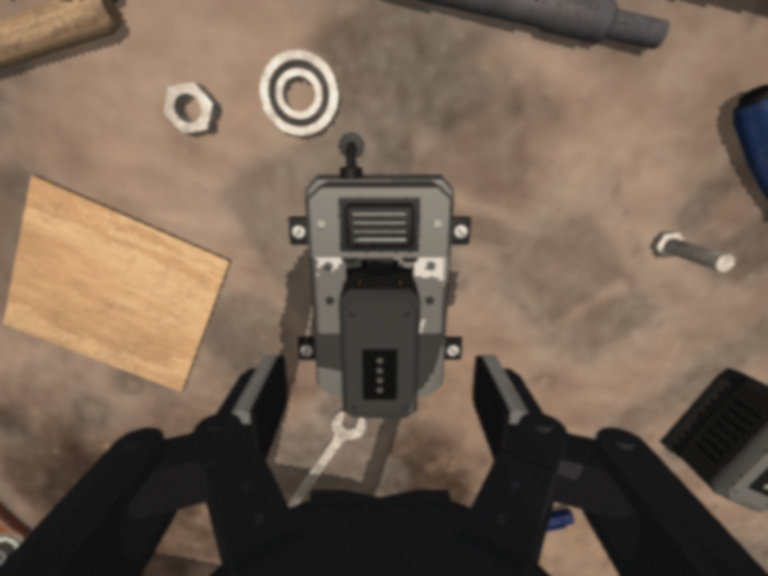

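```bash
python3 - <<'E'
from h import *
plan([.5523,.0317,.056],-77.1)
E
```

```text
clock 6.93 tcp [0.5973 0.0417 0.1733] rpy [ 1.7998e+02  3.0000e-02 -7.7130e+01] F [-0.2  0.4 -0.1] w 0.0789
dp cm [-0.02  4.6  11.73] rot [ 0.     0.    -0.001]
```

```bash
python3 -m crank '{"dp":[[0,2.5,1],[0,4.6,3],[0,4.6,6],[0,4.6,9],[0,4.6,11],[0,4.6,11.7],[0,4.6,11.7],[0,4.6,11.7]],"rot":[[0,0,0],[0,0,0],[0,0,0],[0,0,0],[0,0,0],[0,0,0],[0,0,0],[0,0,0]],"fingers":[1,1,1,1,1,1,1,1]}'
python3 -m crank '{"dp":[[0,0,0],[0,0,0],[0,0,0],[0,0,0],[0,0,0],[0,0,0],[0,0,0],[0,0,0]],"rot":[[0,0,0],[0,0,0],[0,0,0],[0,0,0],[0,0,0],[0,0,0],[0,0,0],[0,0,0]],"fingers":[0.5,0.4,0.4,0.3,0.3,0.3,0.3,0.3]}' 40
```

```text
clock: 7.6
tcp_pos: [0.5528, 0.0314, 0.0568]
tool_rot: [180.0, 0.0, -77.1]
ft_force: [-0.4, -0.7, 0.0]
gripper_width: 0.0858
clock: 8.27
tcp_pos: [0.5532, 0.0314, 0.0583]
tool_rot: [-179.8, -0.0, -77.1]
ft_force: [-0.1, 1.7, 6.4]
gripper_width: 0.0498
```

```bash
python3 -m crank '{"dp":[[0,0.3,-0.1],[0,0.8,-0.1],[0,1.4,-0.1],[0,2.0,-0.1],[0,2.6,-0.1],[0,3.2,-0.1],[0,3.8,-0.1],[0,4.4,-0.1]],"rot":[[0,0,0],[0,0,0],[0,0,0],[0,0,0],[0,0,0],[0,0,0],[0,0,0],[0,0,0]],"fingers":[0.3,0.3,0.3,0.3,0.3,0.3,0.3,0.3]}'
```

```text
clock: 8.93
tcp_pos: [0.5093, 0.0213, 0.0584]
tool_rot: [-179.9, -0.0, -77.1]
ft_force: [3.1, 1.1, 2.7]
gripper_width: 0.0496
```

```bash
python3 -m crank '{"dp":[[0,0.6,0],[0,1.2,0],[0,1.7,0],[0,1.9,-0.3],[0,1.9,-1],[0,1.9,-2.5],[0,1.9,-5],[0,1.9,-8]],"rot":[[0,0,0],[0,0,0],[0,0,0],[0,0,0],[0,0,0],[0,0,0],[0,0,0],[0,0,0]],"fingers":[0.3,0.3,0.3,0.3,0.3,0.3,0.3,0.3]}'
python3 - <<'E'
from h import *
plan([.525,.2436,.137],-102.6)
E
```

```text
clock: 9.6
tcp_pos: [0.487, 0.0176, 0.1369]
tool_rot: [179.5, 0.1, -77.1]
ft_force: [1.0, 0.2, -4.0]
gripper_width: 0.0493
clock 9.6 tcp [0.487  0.0176 0.1369] rpy [ 1.7955e+02  1.5000e-01 -7.7120e+01] F [ 1.   0.2 -4. ] w 0.0493
dp cm [-2.119e+01 -8.740e+00 -2.000e-02] rot [0.008 0.001 0.445]
```

```bash
python3 -m crank '{"dp":[[-3.8,-1.6,0],[-7.6,-3.1,0],[-11.4,-4.7,0],[-15.2,-6.3,0],[-18.8,-7.8,0],[-21.2,-8.7,1],[-21.2,-8.7,3],[-21.2,-8.7,5]],"rot":[[0,0,0.08],[0,0,0.18],[0,0,0.28],[0,0,0.38],[0,0,0.44],[0,0,0.44],[0,0,0.44],[0,0,0.44]],"fingers":[0.3,0.3,0.3,0.3,0.3,0.3,0.3,0.3]}'
python3 - <<'E'
from h import *
plan([.525,.2436,.0425],-102.6)
E
```

```text
clock: 10.27
tcp_pos: [0.5273, 0.2451, 0.0875]
tool_rot: [179.9, -0.0, -102.1]
ft_force: [-1.1, -1.0, -4.1]
gripper_width: 0.0495
clock 10.27 tcp [0.5273 0.2451 0.0875] rpy [ 1.7995e+02 -3.0000e-02 -1.0214e+02] F [-1.1 -1.  -4.1] w 0.0495
dp cm [0.2  0.19 4.5 ] rot [ 0.001 -0.     0.008]
```

```bash
python3 -m crank '{"dp":[[0,0,1.5],[0,0,3],[0,0,4],[0,0,4.2],[0,0,4.3],[0,0,4.4],[0,0,4.4],[0,0,4.4]],"rot":[[0,0,0],[0,0,0],[0,0,0],[0,0,0],[0,0,0],[0,0,0],[0,0,0],[0,0,0]],"fingers":[0.3,0.3,0.3,0.3,0.3,0.3,0.3,0.3]}'
```

```text
clock: 10.93
tcp_pos: [0.5288, 0.2434, 0.0449]
tool_rot: [-179.9, 0.0, -102.3]
ft_force: [0.8, -0.0, -4.1]
gripper_width: 0.0491
```

```bash
python3 -m crank '{"dp":[[0,0,0.05],[0,0,0.1],[0,0,0.15],[0,0,0.2],[0,0,0.25],[0,0,0.25],[0,0,0.25],[0,0,0.25]],"rot":[[0,0,0],[0,0,0],[0,0,0],[0,0,0],[0,0,0],[0,0,0],[0,0,0],[0,0,0]],"fingers":[0.3,0.3,0.3,0.3,0.3,0.3,0.3,0.3]}'
```

```text
clock: 11.6
tcp_pos: [0.5283, 0.2434, 0.0424]
tool_rot: [-180.0, 0.0, -102.3]
ft_force: [-3.4, -0.7, 5.7]
gripper_width: 0.0495
```

```bash
python3 -m crank '{"dp":[[0,0,0],[0,0,0],[0,0,0],[0,0,0],[0,0,-1],[0,0,-4],[0,0,-8],[0,0,-12]],"rot":[[0,0,0],[0,0,0],[0,0,0],[0,0,0],[0,0,0],[0,0,0],[0,0,0],[0,0,0]],"fingers":[0.8,1,1,1,1,1,1,1]}'
python3 - <<'E'
from h import *
p,d,W=cloud("top"); show("f1",p[60:260,60:430],2)
plan([.522,-.287,.165],-103.5)
E
```

```text
clock: 12.27
tcp_pos: [0.5273, 0.243, 0.1626]
tool_rot: [179.9, -0.1, -102.3]
ft_force: [0.6, 0.6, -0.4]
gripper_width: 0.0852
clock 12.32 tcp [0.5322 0.2447 0.1713] rpy [-179.45    0.33 -102.32] F [1.6 0.8 5.7] w 0.0854
dp cm [ 52.17 -10.34   0.43] rot [-0.009  0.006  0.021]
```

View pics/f1.png

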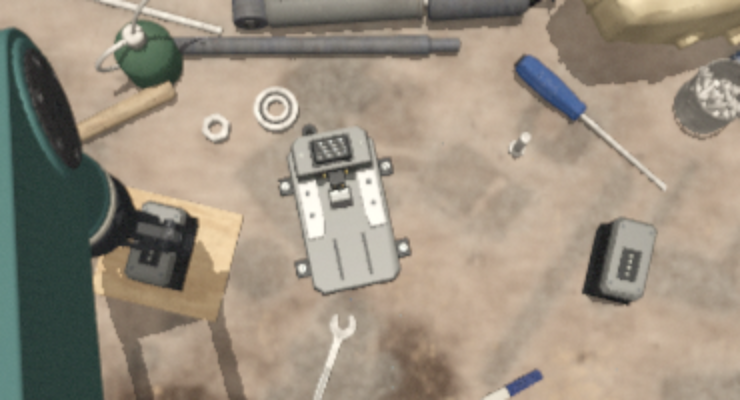

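```bash
python3 -m crank '{"dp":[[3,-0.6,0],[6.5,-1.3,0],[10,-2,0],[14,-2.8,0],[18,-3.6,0],[22,-4.4,0],[26,-5.2,0],[30,-6,0]],"rot":[[0,0,0],[0,0,0],[0,0,0],[0,0,0.02],[0,0,0.02],[0,0,0.02],[0,0,0.02],[0,0,0.02]],"fingers":[1,1,1,1,1,1,1,1]}'
python3 -m crank '{"dp":[[4,-0.7,0],[8,-1.4,0],[12,-2.2,0],[16,-3,0],[16,-3,0],[16,-3,0],[16,-3,0],[16,-3,0]],"rot":[[0,0,0],[0,0,0],[0,0,0],[0,0,0],[0,0,0],[0,0,0],[0,0,0],[0,0,0]],"fingers":[1,1,1,1,1,1,1,1]}'
python3 - <<'E'
from h import *
p,d,W=cloud("wrist"); show("g1",p)
def sel(x0,x1,y0,y1,z0,z1):
    m=(W[...,0]>x0)&(W[...,0]<x1)&(W[...,1]>y0)&(W[...,1]<y1)&(W[...,2]>z0)&(W[...,2]<z1); return W[m]
q=sel(.4,.62,-.36,-.2,.056,.068); print(len(q),rect(q[:,:2]),np.median(q[:,2]))
print(np.percentile(q,[1,99],axis=0).round(3))
p,d,W=cloud("top")
q=sel(.4,.62,-.36,-.2,.056,.068); print(len(q),rect(q[:,:2]),np.median(q[:,2]))
plan([.522,-.287,.05],-103.5)
E
```

```text
clock: 12.98
tcp_pos: [0.5226, -0.0645, 0.1622]
tool_rot: [-179.9, 0.0, -103.5]
ft_force: [0.5, 0.1, 0.5]
gripper_width: 0.0855
clock: 13.65
tcp_pos: [0.5144, -0.2238, 0.1615]
tool_rot: [180.0, 0.0, -103.4]
ft_force: [-0.3, 1.1, -0.7]
gripper_width: 0.0854
4992 (array([ 523.4, -288.2]), array([49.2, 88.5]), 76.6) 0.061693748776262755
[[ 0.482 -0.316  0.056]
 [ 0.567 -0.26   0.064]]
54 (array([ 496.8, -261.7]), array([12. , 26.2]), 72.4) 0.060509703738296394
clock 13.75 tcp [ 0.5146 -0.2236  0.1615] rpy [ 1.7997e+02  3.0000e-02 -1.0337e+02] F [-0.6  0.3  0.4] w 0.0851
dp cm [ 6.   -2.19 11.15] rot [0.    0.    0.002]
```

View pics/g1.png

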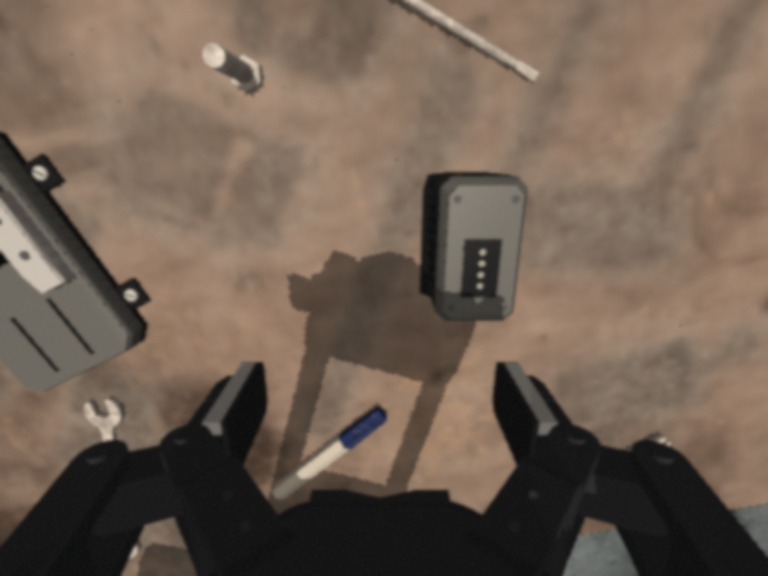

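```bash
python3 -m crank '{"dp":[[3,-1.1,1],[6,-2.2,3],[6.05,-2.3,6],[6.05,-2.3,9],[6.05,-2.3,11],[6.05,-2.3,12],[6.05,-2.3,12.4],[6.05,-2.3,12.4]],"rot":[[0,0,0],[0,0,0],[0,0,0],[0,0,0],[0,0,0],[0,0,0],[0,0,0],[0,0,0]],"fingers":[1,1,1,1,1,1,1,1]}'
python3 -m crank '{"dp":[[0,0,0],[0,0,0],[0,0,0],[0,0,0],[0,0,0],[0,0,0],[0,0,0],[0,0,0]],"rot":[[0,0,0],[0,0,0],[0,0,0],[0,0,0],[0,0,0],[0,0,0],[0,0,0],[0,0,0]],"fingers":[0.5,0.4,0.4,0.3,0.3,0.3,0.3,0.3]}' 40
```

```text
clock: 14.42
tcp_pos: [0.523, -0.2884, 0.0371]
tool_rot: [179.9, 0.0, -103.4]
ft_force: [0.4, 0.5, -0.4]
gripper_width: 0.0852
clock: 15.08
tcp_pos: [0.524, -0.2896, 0.0391]
tool_rot: [-179.9, -0.0, -103.5]
ft_force: [1.0, 3.0, 6.1]
gripper_width: 0.0495
```

```bash
python3 -m crank '{"dp":[[0,0,-1],[0,0,-4],[0,0,-8],[0,0,-11],[0,0,-11],[0,0,-11],[0,0,-11],[0,0,-11]],"rot":[[0,0,0],[0,0,0],[0,0,0],[0,0,-0.11],[0,0,-0.22],[0,0,-0.33],[0,0,-0.44],[0,0,-0.46]],"fingers":[0.3,0.3,0.3,0.3,0.3,0.3,0.3,0.3]}'
python3 - <<'E'
from h import *
plan([.4951,.0185,.1],-77.1)
E
```

```text
clock: 15.75
tcp_pos: [0.5222, -0.289, 0.1479]
tool_rot: [180.0, 0.0, -76.9]
ft_force: [-0.1, 0.4, -5.7]
gripper_width: 0.0498
clock 15.75 tcp [ 0.5222 -0.289   0.1479] rpy [ 1.7996e+02  3.0000e-02 -7.6880e+01] F [-0.1  0.4 -5.7] w 0.0498
dp cm [-30.56  -4.34   4.8 ] rot [0.001 0.    0.004]
```

```bash
python3 -m crank '{"dp":[[-3,-0.4,0],[-7,-1,0],[-11,-1.6,0],[-15,-2.2,0],[-19,-2.8,0],[-23,-3.3,0],[-27,-3.9,1.5],[-30.3,-4.3,3]],"rot":[[0,0,0],[0,0,0],[0,0,0.004],[0,0,0.004],[0,0,0.004],[0,0,0.004],[0,0,0.004],[0,0,0.004]],"fingers":[0.3,0.3,0.3,0.3,0.3,0.3,0.3,0.3]}'
python3 - <<'E'
from h import *
plan([.4951,.0185,.064],-77.1)
p,d,W=cloud("wrist"); show("k1",p)
np.save("w2.npy",W)
m=(W[...,0]>.4)&(W[...,0]<.62)&(W[...,1]>-.05)&(W[...,1]<.1)&(W[...,2]>.09)&(W[...,2]<.16)
q=W[m];print(len(q),np.median(q[:,2]),np.percentile(q,[1,99],axis=0).round(4), rect(q[:,:2]))
p,d=optics.capture("side"); show("k2",p[150:270,150:320],4.5)
E
```

```text
clock: 16.42
tcp_pos: [0.4975, 0.0177, 0.1183]
tool_rot: [-179.9, -0.0, -77.5]
ft_force: [0.8, 0.4, -6.1]
gripper_width: 0.0497
clock 16.42 tcp [0.4975 0.0177 0.1183] rpy [-1.7985e+02 -3.0000e-02 -7.7510e+01] F [ 0.8  0.4 -6.1] w 0.0497
dp cm [-0.13  0.23  5.43] rot [-0.003 -0.    -0.007]
20169 0.14097957757487578 [[ 0.47   -0.0276  0.0976]
 [ 0.5433  0.0666  0.1596]] (array([498.7,  18.1]), array([ 88.1, 101.1]), 52.8)
```

View pics/k1.png

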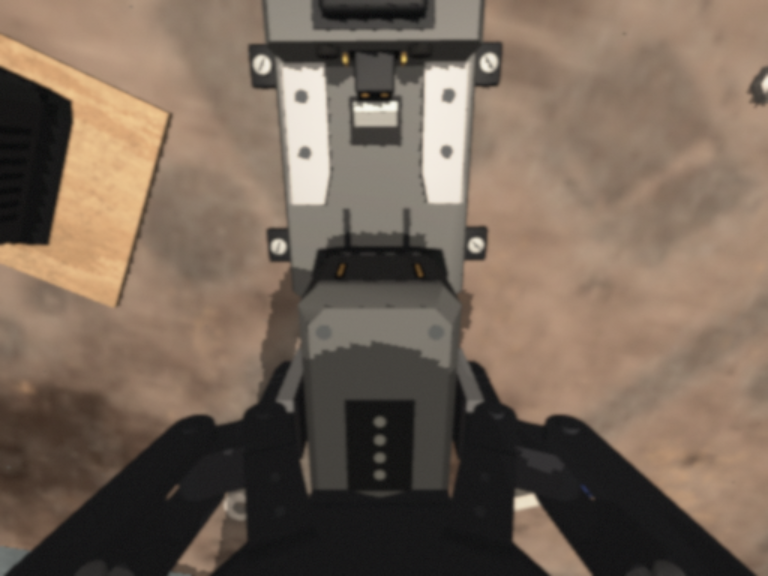

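View pics/k2.png

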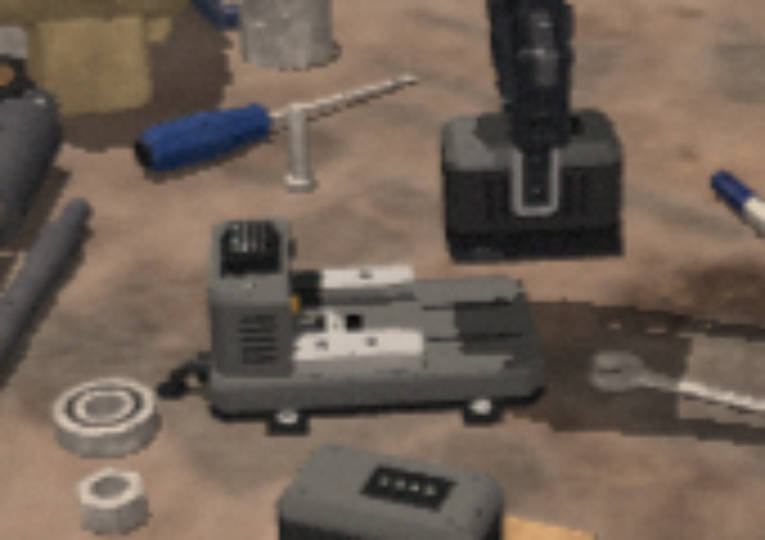

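```bash
python3 - <<'E'
from h import *
W=np.load("w2.npy")
a=np.radians(12.9); U=np.array([[np.cos(a),np.sin(a)],[-np.sin(a),np.cos(a)]])
l=(W[...,:2]-[.5667,.0349])@U.T
m=(abs(l[...,1])<.02)&(l[...,0]>-.12)&(l[...,0]<-.02)&(W[...,2]>.13)&(W[...,2]<.15)
z=W[...,2][m]; x=l[...,0][m]; y=l[...,1][m]
A=np.c_[x,y,np.ones_like(x)]; c=np.linalg.lstsq(A,z,rcond=None)[0]; print(len(z),np.median(z).round(4),'slopes',c.round(4),'x',np.percentile(x,[.2,50,99.8]).round(4))
m=(W[...,2]>.138)&(W[...,2]<.145)&(l[...,0]>-.07)&(l[...,0]<-.03)
pts=l[m]; print(rect(pts),pts.min(0),pts.max(0))
# left/right edges at slices
for x0 in (-.065,-.06,-.055,-.05,-.045,-.04): 
    k=m&(abs(l[...,0]-x0)<.0015); 
    if k.any(): print(x0,l[...,1][k].min().round(4),l[...,1][k].max().round(4))
plan([.4951,.0185,.064],-77.1)
E
```

```text
11827 0.1411 slopes [-0.0442 -0.0057  0.138 ] x [-0.1006 -0.0569 -0.0277]
(array([-50.,  -2.]), array([40. , 76.2]), 0.0) [-0.06999773 -0.04009666] [-0.0300088   0.03608138]
-0.065 -0.0401 0.0361
-0.06 -0.0335 0.0292
-0.055 -0.0248 0.0205
-0.05 -0.0249 0.0209
-0.045 -0.0247 0.0208
-0.04 -0.025 0.0206
clock 16.52 tcp [0.4931 0.0205 0.1155] rpy [179.65   0.23 -77.27] F [-2.3 -1.2 -6.2] w 0.0497
dp cm [ 0.26 -0.18  5.15] rot [ 0.006  0.004 -0.003]
```

```bash
python3 -m crank '{"dp":[[0,0,1],[0,0,2],[0,0,2.5],[0,0,2.5],[0,0,2.5],[0,0,2.5],[0,0,2.5],[0,0,2.5]],"rot":[[0,0,0],[0,0,0],[0,0,0],[0,0,0],[0,0,0],[0,0,0],[0,0,0],[0,0,0]],"fingers":[0.3,0.3,0.3,0.3,0.3,0.3,0.3,0.3]}'
cat > pk.py <<'E'
from h import *
s=readout.read_state(); plan([.4951,.0185,.064],-77.1)
p,d,W=cloud("wrist"); show("k3",p)
a=np.radians(12.9); U=np.array([[np.cos(a),np.sin(a)],[-np.sin(a),np.cos(a)]])
l=(W[...,:2]-[.5667,.0349])@U.T
t=U@(s['tcp_pos'][:2]-[.5667,.0349]); zt=s['tcp_pos'][2]
print('tcp local',t.round(4))
x=l[...,0]-t[0]; y=l[...,1]-t[1]; z=W[...,2]-zt
m=(abs(y)<.02)&(x>0)&(x<.06)&(z>.015)&(z<.03)
A=np.c_[x[m],y[m],np.ones(m.sum())]; c=np.linalg.lstsq(A,z[m],rcond=None)[0]; print(m.sum(),np.median(z[m]).round(4),'slopes',c.round(4),'x',np.percentile(x[m],[.2,50,99.8]).round(4))
for x0 in (.01,.015,.02,.025,.03,.035,.04,.045):
    k=m&(abs(x-x0)<.0015)
    k2=(abs(x-x0)<.0015)&(z>.015)&(z<.03)
    if k.any(): print(x0,np.median(z[k]).round(4),y[k2].min().round(4),y[k2].max().round(4))
# floor & rails reference
for lo,hi in ((.018,.026),(.030,.038)):
    k=(W[...,2]>lo)&(W[...,2]<hi)&(abs(l[...,1])<.055)&(abs(l[...,0])<.06); q=l[k]; zz=W[...,2][k]
    A=np.c_[q,np.ones(len(q))]; print(len(q),np.median(zz).round(4),np.linalg.lstsq(A,zz,rcond=None)[0].round(4),np.percentile(q,[.5,99.5],axis=0).round(4).tolist())
E
python3 pk.py
```

```text
clock: 17.18
tcp_pos: [0.4977, 0.0152, 0.0929]
tool_rot: [-180.0, -0.0, -77.4]
ft_force: [0.4, -0.2, -5.4]
gripper_width: 0.0495
clock 17.18 tcp [0.4977 0.0152 0.0929] rpy [-1.7995e+02 -1.0000e-02 -7.7390e+01] F [ 0.4 -0.2 -5.4] w 0.0495
dp cm [-0.38  0.19  2.89] rot [-0.001 -0.    -0.005]
tcp local [-0.0716 -0.0038]
8051 0.0226 slopes [-0.0756 -0.002   0.0239] x [0.0001 0.0247 0.0435]
0.01 0.0227 -0.0382 0.0365
0.015 0.0227 -0.0257 0.0245
0.02 0.0227 -0.0254 0.024
0.025 0.0226 -0.0256 0.0243
0.03 0.0226 -0.0257 0.0242
0.035 0.0226 -0.0253 0.0239
0.04 0.0206 -0.0242 0.0223
0.045 0.0163 -0.0158 0.0179
11953 0.0219 [0.0047 0.0005 0.0219] [[-0.0583, -0.0517], [0.0533, 0.0508]]
7264 0.0339 [0.0033 0.0003 0.0338] [[-0.015, -0.0466], [0.0516, 0.0458]]
```

```bash
python3 -m crank '{"dp":[[-0.2,0,1],[-0.41,0.05,2],[-0.41,0.05,2.7],[-0.41,0.05,3.0],[-0.41,0.05,3.1],[-0.41,0.05,3.1],[-0.41,0.05,3.1],[-0.41,0.05,3.1]],"rot":[[0,0,-0.005],[0,0,-0.005],[0,0,-0.005],[0,0,-0.005],[0,0,-0.005],[0,0,-0.005],[0,0,-0.005],[0,0,-0.005]],"fingers":[0.3,0.3,0.3,0.3,0.3,0.3,0.3,0.3]}'
python3 pk.py
```

```text
clock: 17.9
tcp_pos: [0.4963, 0.0195, 0.0615]
tool_rot: [-180.0, -0.0, -77.1]
ft_force: [-0.6, 0.3, -5.2]
gripper_width: 0.0493
clock 17.9 tcp [0.4963 0.0195 0.0615] rpy [-1.7997e+02 -1.0000e-02 -7.7060e+01] F [-0.6  0.3 -5.2] w 0.0493
dp cm [ 0.07  0.14 -0.25] rot [-0.001 -0.     0.001]
tcp local [-0.0721  0.0007]
8047 0.0226 slopes [-0.0744 -0.0014  0.0239] x [0.0001 0.0246 0.0435]
0.01 0.0227 -0.0371 0.0361
0.015 0.0226 -0.0256 0.0244
0.02 0.0226 -0.0252 0.0242
0.025 0.0227 -0.0254 0.0244
0.03 0.0226 -0.0256 0.0244
0.035 0.0227 -0.0251 0.0241
0.04 0.0205 -0.0239 0.023
0.045 0.0161 -0.0154 0.0131
16086 0.0219 [ 0.004  -0.0001  0.0219] [[-0.0584, -0.0516], [0.0519, 0.0508]]
10952 0.0338 [ 0.0059 -0.0004  0.0337] [[-0.0299, -0.0466], [0.0516, 0.0458]]
```

View pics/k3.png

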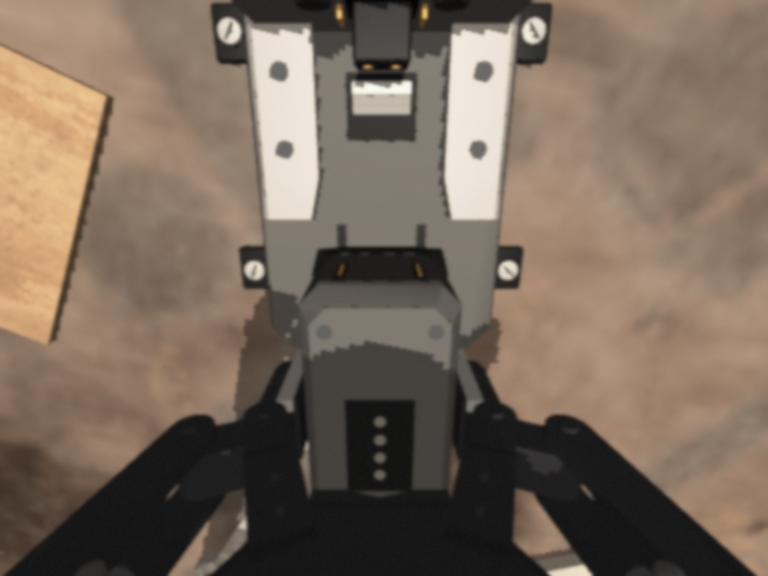

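```bash
python3 -m crank '{"dp":[[0.04,-0.4,0],[0.04,-0.8,0],[0.04,-1.2,0],[0.04,-1.5,0],[0.04,-1.8,0],[0.04,-2.1,0],[0.04,-2.4,0],[0.04,-2.4,0]],"rot":[[0,0,0],[0,0,0],[0,0,0],[0,0,0],[0,0,0],[0,0,0],[0,0,0],[0,0,0]],"fingers":[0.3,0.3,0.3,0.3,0.3,0.3,0.3,0.3]}'
```

```text
clock: 18.62
tcp_pos: [0.5204, 0.0246, 0.0616]
tool_rot: [-179.9, -0.0, -77.1]
ft_force: [0.4, 0.5, -5.8]
gripper_width: 0.0495
```

```bash
python3 -m crank '{"dp":[[0,-0.3,0],[0,-0.6,0],[0,-0.9,0],[0,-1.2,0],[0,-1.5,0],[0,-1.8,0],[0,-2,0],[0,-2,0]],"rot":[[0,0,0],[0,0,0],[0,0,0],[0,0,0],[0,0,0],[0,0,0],[0,0,0],[0,0,0]],"fingers":[0.3,0.3,0.3,0.3,0.3,0.3,0.3,0.3]}'
```

```text
clock: 19.28
tcp_pos: [0.5396, 0.029, 0.0616]
tool_rot: [-180.0, -0.0, -77.1]
ft_force: [0.1, 0.0, -6.0]
gripper_width: 0.0494
```

```bash
python3 -m crank '{"dp":[[0,-0.25,0],[0,-0.5,0],[0,-0.75,0],[0,-1,0],[0,-1.2,0],[0,-1.4,0],[0,-1.6,0],[0,-1.6,0]],"rot":[[0,0,0],[0,0,0],[0,0,0],[0,0,0],[0,0,0],[0,0,0],[0,0,0],[0,0,0]],"fingers":[0.3,0.3,0.3,0.3,0.3,0.3,0.3,0.3]}'
```

```text
clock: 19.95
tcp_pos: [0.5549, 0.0326, 0.0615]
tool_rot: [-180.0, 0.0, -77.1]
ft_force: [-0.4, -0.8, -3.8]
gripper_width: 0.0495
```

```bash
python3 -m crank '{"dp":[[0,-0.15,0],[0,-0.3,0],[0,-0.45,0],[0,-0.6,0],[0,-0.75,0],[0,-0.9,0],[0,-1,0],[0,-1,0]],"rot":[[0,0,0],[0,0,0],[0,0,0],[0,0,0],[0,0,0],[0,0,0],[0,0,0],[0,0,0]],"fingers":[0.3,0.3,0.3,0.3,0.3,0.3,0.3,0.3]}'
```

```text
clock: 20.62
tcp_pos: [0.5605, 0.0341, 0.0614]
tool_rot: [179.6, 0.0, -77.0]
ft_force: [-10.6, -5.0, 4.4]
gripper_width: 0.0495
```

```bash
python3 -m crank '{"dp":[[0,0,0],[0,0,0],[0,0,0],[0,0,0],[0,0,0],[0,0,0],[0,0,0],[0,0,0]],"rot":[[0,0,0],[0,0,0],[0,0,0],[0,0,0],[0,0,0],[0,0,0],[0,0,0],[0,0,0]],"fingers":[0.3,0.3,0.3,0.3,0.3,0.3,0.3,0.3]}'
```

```text
clock: 21.28
tcp_pos: [0.5605, 0.0341, 0.0614]
tool_rot: [179.6, 0.0, -77.0]
ft_force: [-10.6, -5.2, 5.2]
gripper_width: 0.0494
```

```bash
python3 -m crank '{"dp":[[0,-0.05,0],[0,-0.1,0],[0,-0.15,0],[0,-0.2,0],[0,-0.25,0],[0,-0.3,0],[0,-0.3,0],[0,-0.3,0]],"rot":[[0,0,0],[0,0,0],[0,0,0],[0,0,0],[0,0,0],[0,0,0],[0,0,0],[0,0,0]],"fingers":[0.3,0.3,0.3,0.3,0.3,0.3,0.3,0.3]}'
```

```text
clock: 21.95
tcp_pos: [0.5627, 0.0346, 0.0614]
tool_rot: [179.5, 0.0, -77.0]
ft_force: [-12.6, -5.4, 6.9]
gripper_width: 0.0492
```

```bash
python3 -m crank '{"dp":[[0,-0.05,0],[0,-0.1,0],[0,-0.15,0],[0,-0.2,0],[0,-0.25,0],[0,-0.3,0],[0,-0.3,0],[0,-0.3,0]],"rot":[[0,0,0],[0,0,0],[0,0,0],[0,0,0],[0,0,0],[0,0,0],[0,0,0],[0,0,0]],"fingers":[0.3,0.3,0.3,0.3,0.3,0.3,0.3,0.3]}'; python3 pk.py | head -8
```

```text
clock: 22.62
tcp_pos: [0.5651, 0.0352, 0.0615]
tool_rot: [179.5, 0.0, -77.0]
ft_force: [-13.4, -6.3, 9.0]
gripper_width: 0.0498
clock 22.62 tcp [0.5651 0.0352 0.0615] rpy [ 1.7946e+02  4.0000e-02 -7.7030e+01] F [-13.4  -6.3   9. ] w 0.0498
dp cm [ 0.05  7.19 -0.19] rot [0.009 0.001 0.001]
tcp local [-0.0015  0.0006]
8030 0.0224 slopes [-0.0801 -0.0015  0.0238] x [0.0001 0.0246 0.0435]
0.01 0.0226 -0.0377 0.0366
0.015 0.0225 -0.0255 0.0243
0.02 0.0225 -0.0252 0.0242
0.025 0.0224 -0.0253 0.0242
```

```bash
python3 -m crank '{"dp":[[0,-0.03,0],[0,-0.06,0],[0,-0.09,0],[0,-0.12,0],[0,-0.15,0],[0,-0.18,0],[0,-0.2,0],[0,-0.2,0]],"rot":[[0,0,0],[0,0,0],[0,0,0],[0,0,0],[0,0,0],[0,0,0],[0,0,0],[0,0,0]],"fingers":[0.3,0.3,0.3,0.3,0.3,0.3,0.3,0.3]}'
```

```text
clock: 23.33
tcp_pos: [0.5666, 0.0355, 0.0615]
tool_rot: [179.4, 0.0, -77.0]
ft_force: [-14.9, -5.9, 10.6]
gripper_width: 0.0496
```

```bash
python3 -m crank '{"dp":[[0,-0.02,0],[0,-0.04,0],[0,-0.06,0],[0,-0.08,0],[0,-0.08,0],[0,-0.08,0],[0,-0.08,0],[0,-0.08,0]],"rot":[[0,0,0],[0,0,0],[0,0,0],[0,0,0],[0,0,0],[0,0,0],[0,0,0],[0,0,0]],"fingers":[0.3,0.3,0.3,0.3,0.3,0.3,0.3,0.3]}'
```

```text
clock: 24.0
tcp_pos: [0.5672, 0.0356, 0.0615]
tool_rot: [179.4, 0.0, -77.0]
ft_force: [-16.0, -6.9, 11.3]
gripper_width: 0.0491
```

```bash
python3 -m crank '{"dp":[[0,-0.02,0],[0,-0.04,0],[0,-0.06,0],[0,-0.06,0],[0,-0.06,0],[0,-0.06,0],[0,-0.06,0],[0,-0.06,0]],"rot":[[0,0,0],[0,0,0],[0,0,0],[0,0,0],[0,0,0],[0,0,0],[0,0,0],[0,0,0]],"fingers":[0.3,0.3,0.3,0.3,0.3,0.3,0.3,0.3]}'
```

```text
clock: 24.67
tcp_pos: [0.5677, 0.0357, 0.0615]
tool_rot: [179.4, 0.0, -77.0]
ft_force: [-15.3, -8.0, 12.1]
gripper_width: 0.0496
```

```bash
python3 -m crank '{"dp":[[0.02,0.05,-0.02],[0.04,0.05,-0.04],[0.06,0.05,-0.06],[0.08,0.05,-0.08],[0.08,0.05,-0.1],[0.08,0.05,-0.12],[0.08,0.05,-0.12],[0.08,0.05,-0.12]],"rot":[[0,0,0],[0,0,0],[0,0,0],[0,0,0],[0,0,0],[0,0,0],[0,0,0],[0,0,0]],"fingers":[0.3,0.3,0.3,0.3,0.3,0.3,0.3,0.3]}'; python3 pk.py | head -8
```

```text
clock: 25.33
tcp_pos: [0.5679, 0.0357, 0.0616]
tool_rot: [179.4, 0.1, -77.0]
ft_force: [-10.0, -3.3, 0.5]
gripper_width: 0.0494
clock 25.33 tcp [0.5679 0.0357 0.0616] rpy [ 1.7944e+02  1.0000e-01 -7.7030e+01] F [-10.   -3.3   0.5] w 0.0494
dp cm [ 0.04  7.48 -0.16] rot [0.01  0.002 0.001]
tcp local [0.0013 0.0005]
8020 0.0223 slopes [-0.0824 -0.0002  0.0238] x [0.0001 0.0246 0.0436]
0.01 0.0225 -0.0385 0.0359
0.015 0.0224 -0.0255 0.0243
0.02 0.0224 -0.0253 0.024
0.025 0.0223 -0.0255 0.0242
```

```bash
cat > bar.py <<'E'
from h import *
def bar(cam):
    p,d,W=cloud(cam)
    a=np.radians(12.9); U=np.array([[np.cos(a),np.sin(a)],[-np.sin(a),np.cos(a)]])
    l=(W[...,:2]-[.5667,.0349])@U.T
    k=(l[...,0]>.062)&(l[...,0]<.082)&(abs(l[...,1])<.017)
    h=((l[...,0]>.055)&(l[...,0]<.09)&(abs(l[...,1])>.028)&(abs(l[...,1])<.038))
    print(cam,k.sum(),'bar z',np.nanpercentile(W[...,2][k],[10,50,90]).round(4),'head',np.nanmedian(W[...,2][h]).round(4) if h.any() else None)
    return p
p=bar("wrist"); show("m1",p)
E
python3 bar.py
```

```text
wrist 3887 bar z [0.0749 0.0758 0.0767] head 0.0699
```

View pics/m1.png

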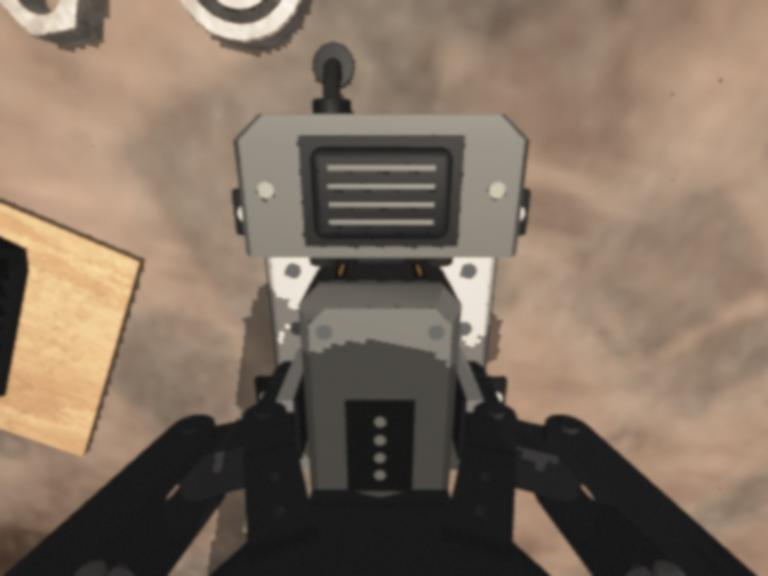

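```bash
python3 -m crank '{"dp":[[0,-0.02,0],[0,-0.04,0],[0,-0.06,0],[0,-0.08,0],[0,-0.08,0],[0,-0.08,0],[0,-0.08,0],[0,-0.08,0]],"rot":[[0,0,0],[0,0,0],[0,0,0],[0,0,0],[0,0,0],[0,0,0],[0,0,0],[0,0,0]],"fingers":[0.3,0.3,0.3,0.3,0.3,0.3,0.3,0.3]}'; python3 bar.py
```

```text
clock: 26.1
tcp_pos: [0.5685, 0.0358, 0.0616]
tool_rot: [179.4, 0.1, -77.0]
ft_force: [-11.5, -3.5, 1.6]
gripper_width: 0.0496
wrist 3910 bar z [0.0749 0.0758 0.0766] head 0.0698
```

```bash
python3 -m crank '{"dp":[[0,-0.02,0],[0,-0.04,0],[0,-0.06,0],[0,-0.06,0],[0,-0.06,0],[0,-0.06,0],[0,-0.06,0],[0,-0.06,0]],"rot":[[0,0,0],[0,0,0],[0,0,0],[0,0,0],[0,0,0],[0,0,0],[0,0,0],[0,0,0]],"fingers":[0.3,0.3,0.3,0.3,0.3,0.3,0.3,0.3]}'; python3 bar.py
```

```text
clock: 26.82
tcp_pos: [0.5692, 0.036, 0.0616]
tool_rot: [179.4, 0.1, -77.0]
ft_force: [-11.6, -3.3, 0.3]
gripper_width: 0.0494
wrist 4128 bar z [0.0791 0.08   0.0808] head 0.0699
```

Clicked: the bar sprang back to 80 mm. I'll ease off the push, check that it holds, then release.

```bash
python3 -m crank '{"dp":[[0,0.05,0],[0,0.1,0],[0,0.15,0],[0,0.2,0],[0,0.25,0],[0,0.3,0],[0,0.35,0],[0,0.35,0]],"rot":[[0,0,0],[0,0,0],[0,0,0],[0,0,0],[0,0,0],[0,0,0],[0,0,0],[0,0,0]],"fingers":[0.3,0.3,0.3,0.3,0.3,0.3,0.3,0.3]}'; python3 bar.py
```

```text
clock: 27.53
tcp_pos: [0.5689, 0.0358, 0.0616]
tool_rot: [179.8, 0.1, -77.1]
ft_force: [-6.1, 0.1, -12.8]
gripper_width: 0.0494
wrist 4128 bar z [0.0792 0.0801 0.0809] head 0.0699
```

```bash
python3 -m crank '{"dp":[[0,0.05,0.03],[0,0.1,0.06],[0,0.15,0.09],[0,0.2,0.1],[0,0.2,0.1],[0,0.2,0.1],[0,0.2,0.1],[0,0.2,0.1]],"rot":[[0,0,0],[0,0,0],[0,0,0],[0,0,0],[0,0,0],[0,0,0],[0,0,0],[0,0,0]],"fingers":[0.3,0.3,0.3,0.3,0.3,0.3,0.3,0.3]}'; python3 bar.py
```

```text
clock: 28.25
tcp_pos: [0.5687, 0.0357, 0.0614]
tool_rot: [180.0, 0.1, -77.1]
ft_force: [-3.8, 2.9, -10.4]
gripper_width: 0.0492
wrist 4118 bar z [0.0791 0.08   0.0809] head 0.0699
```

Held by the catch. Now release and rise.

```bash
python3 -m crank '{"dp":[[0,0,0],[0,0,0],[0,0,0],[0,0,0],[0,0,0],[0,0,-1.5],[0,0,-5],[0,0,-9]],"rot":[[0,0,0],[0,0,0],[0,0,0],[0,0,0],[0,0,0],[0,0,0],[0,0,0],[0,0,0]],"fingers":[0.7,0.9,1,1,1,1,1,1]}'
python3 -m crank '{"dp":[[0,2,-1],[0,4,-3],[0,6,-4],[0,6,-4],[0,6,-4],[0,6,-4],[0,6,-4],[0,6,-4]],"rot":[[0,0,0],[0,0,0],[0,0,0],[0,0,0],[0,0,0],[0,0,0],[0,0,0],[0,0,0]],"fingers":[1,1,1,1,1,1,1,1]}'
python3 bar.py; python3 wl.py n1; python3 - <<'E'
from h import *
p,d,W=cloud("side"); show("n2",p[150:330,130:330],3.5)
p,d,W=cloud("wrist")
m=(W[...,0]>.42)&(W[...,0]<.65)&(W[...,1]>.15)&(W[...,1]<.33)&(W[...,2]>.06)&(W[...,2]<.075)
q=W[m]; print('charged',len(q),rect(q[:,:2]),np.median(q[:,2]))
print(readout.read_state()['ft_force'].round(1),readout.read_state()['clock'])
E
```

```text
clock: 28.97
tcp_pos: [0.5675, 0.035, 0.1509]
tool_rot: [179.7, 0.1, -77.1]
ft_force: [0.8, 0.4, -0.1]
gripper_width: 0.0856
clock: 29.63
tcp_pos: [0.5112, 0.0217, 0.1911]
tool_rot: [180.0, 0.0, -77.1]
ft_force: [-0.2, 0.4, -0.9]
gripper_width: 0.0853
wrist 1185 bar z [0.079 0.08  0.081] head 0.07
pack local x [-0.041   0.0421] y [-0.0225  0.0217] (array([567.5,  34.9]), array([84.4, 46. ]), 13.7)
charged 5257 (array([529.8, 240.2]), array([49. , 90.8]), 79.6) 0.06767403889958751
[-0.3 -0.1 -0.7] 29.8333
```

View pics/n1.png

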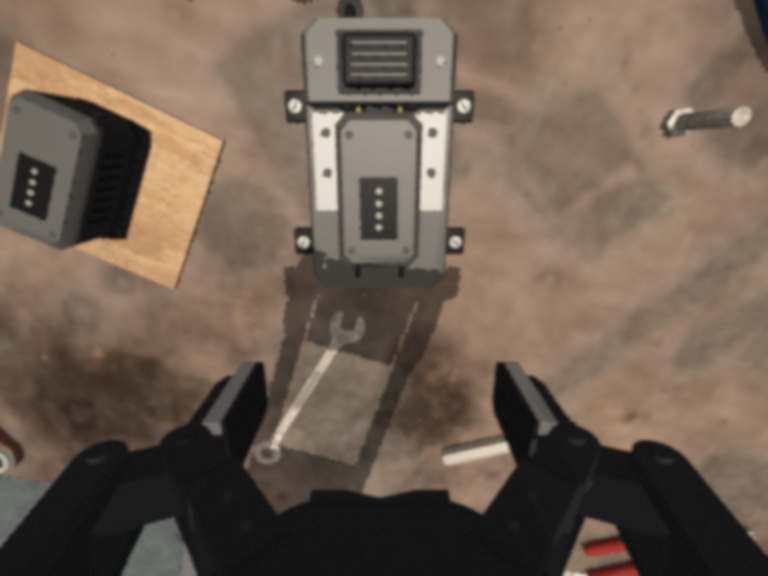

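View pics/n2.png

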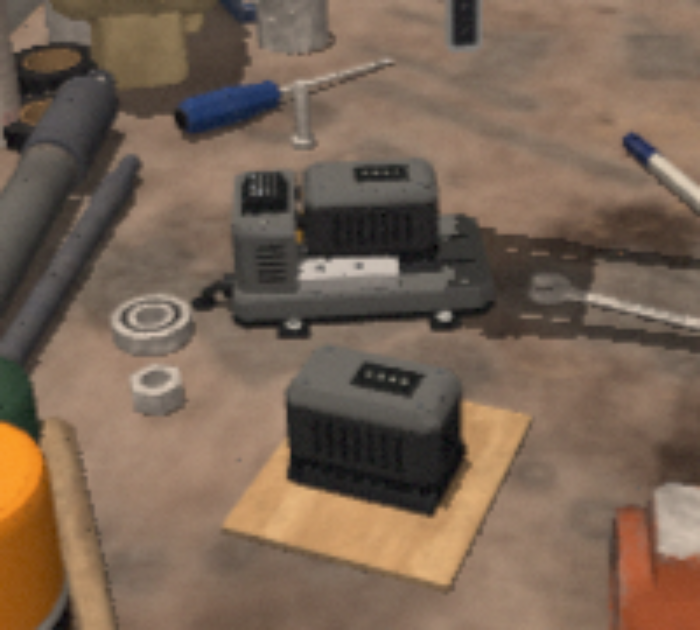

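```bash
python3 -c "
from station import ctrl,readout
print(ctrl.hand_in()); s=readout.read_state(); print(s['clock'],s['ft_force'])"
```

```text
the job is handed in; nothing more can be done
None
the job is handed in; nothing more can be done
```

The packs are swapped and the job is handed in. The robot's clock was at about 30 s of the 66 s allowed; the hand-in gave no verdict.

- **Charged pack:** I pressed the catch down until it bottomed, at about 17 N. The pack sprang out about 15 mm. I slid it clear of the rails and stood it on the plywood board, about 6 mm from the board's centre. Its top is 68 mm above the bench, which matches a 62 mm pack standing level on the 6 mm board.
- **Flat pack:** I slid it in nose first, with at most about 17.5 N of push.
    - **First push:** just before the click I had been pressing down on the floor with about 17 N and binding a little sideways, and the catch was still down. I eased both.
    - **Click:** it clicked at about 12 N of push.
- **Last checks:** with the gripper open and clear, the push bar reads 80 mm (fully up), against 76 mm just before the click. The flat pack's centre is within about 1 mm of its latched place and aligned with the charger to within about 1°.
- **Bystanders:** they look untouched in the last pictures. I did not measure their positions again.
- **Not measured:** I had no direct reading of the force on the stop buffers.

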